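Refit the slotted grille in the downdraft dust box

TASK

The filter of the small downdraft dust box has been changed; put its loose slotted grille back. The grille is longer than the opening between the two lips, so tilt it, tuck one short edge under the wide lip until it meets the bottom of that slot, lower the other edge past the narrow lip so that the grille lies flat on the ledges inside, then draw it back under the narrow lip until you feel it meet the end stop there, and let go. The frame is thin sheet: feel your way and never press the grille hard against it, and leave the other things on the bench where they are.

Things in the scene. Friction and masses are not known exactly. Their poses are not given: they have to be found in the camera images.
- grille: the loose panel: flat slotted steel grille, 172 mm (own x) by 130 mm (own y), 4 mm thick, short edges rounded, 0.26 to 0.38 kg, the same either way round. Origin at the centre of its underside, z up through the handle. Starts flat on the bench, left of the dust box, a fixed bow handle standing in its middle
- grille_grip (a point): centre of the handle's bar, 31 mm above the grille's origin. The bar has flat sides: 10 mm thick (grille x, the way to pinch it), 84 mm long (grille y), 18 mm high, its underside 18 mm clear of the plate, on two posts at y = +-36 mm; pinched on its flats it carries a tilt firmly
- grille_end_a (a point): middle of the grille's short edge at its own x = +86 mm, half way up the thickness (2 mm)
- grille_end_b (a point): middle of the grille's short edge at its own x = -86 mm, half way up the thickness (2 mm)
- dust_box: grey sheet-metal dust box fixed on the bench, open on top: own x -108 to +98 mm, y -78 to +78, rim 72 mm high, a lower fan housing and hose spigot behind it to x = +184. Origin on the bench under the opening's centre; own -x is the face with switch and knob, roughly towards the robot. Wide lip (30 mm) at -x, narrow lip at +x; opening 152 mm between the lips, 137 mm between the side walls
- opening_centre (a point): opening's centre at ledge height, 59.5 mm up; the grille's underside ends on this level ledge that runs round inside. Lips 4 mm thick, underside 8.5 mm over the ledge. Slot under the wide lip: 22 mm deep, to box x = -98 mm; with the grille at its bottom the other edge clears the narrow lip (edge at x = +76 mm) by only 2 mm. Hard metal: a millimetre too far after contact costs 10 N or more; stay well below 25 N
- end_stop: end stop in the slot under the narrow lip; this point is the middle of that slot's back wall (box x = +88 mm) at ledge height. It carries a clamped, adjustable strip that the grille's edge must meet. The strip is set anew each time, its face 4 to 12 mm behind the lip's edge (box x = +80 to +88 mm), hidden under the lip and not measured: draw the grille gently until it is felt
- arch_model: bystander: horseshoe-shaped grey tooth-arch model, 57x66x21 mm, lying loose
- aligner_a: bystander: thin clear horseshoe-shaped aligner, 57x65x10 mm, lying loose
- aligner_b: bystander: a second such clear aligner, 57x65x10 mm
- the_tweezers: bystander: fine steel tweezers, 120 mm long (along its own y), 6 mm high
- probe: bystander: hook probe with a white grip, 125 mm long (along its own y), 16 mm high
- calculator: bystander: black desk calculator, 158x88x24 mm
- putty_tub: bystander: round tub with a blue screw lid, 67 mm across, 48 mm high
- test_block: bystander: ground setting block with holes, 40x50x25 mm
There are look-alikes about, which are no part of the job. There is more than one size of the grille; the one meant has the size given above.

How it is judged:
By the outcome, as a careful person would: the job done as asked, in the order asked, and still so for the second after the job is handed in, with the robot touching nothing.
It also fails if it takes over 58 s, if anything falls off the work surface, if the arm or the gripper's body presses on something with over 40 N, if the wrist force passes 120 N, or if a joint passes its speed limit or range.

ROBOT

A 6-joint arm with a two-finger parallel gripper is mounted at the origin on a cart in front of the work surface, level with it; the furniture and walls round the work are solid. World frame = base frame: x ahead of the robot, y to its left, z up, the work surface at z = 0. Lengths are in m, angles in rad, forces in N, time in s.
With the tool pointing down it reaches from about 0.35 to 0.975 m from the base axis. Payload 4.9 kg.
Tool frame: the origin (TCP) lies at the very end of the fingers, on their centre line; the grasp point (between the pads) lies 19 mm behind it; z points along the fingers, y is the line along which they close (so a half turn about z gives the same grasp; the last joint's range is limited). The gripper opens to 85 mm and grips with 20 to 120 N. Pads are 22 mm wide; open, the fingers measure 114 mm over their backs; the gripper's body (76 mm by 85 mm) begins 54 mm behind the grasp point. The pads swing forward as they close: fully open they stand 13 mm farther back than shut.
Start: joints at [-1.365, 0.053, 1.613, -0, 1.476, -0.119], TCP at [0.199, -0.592, 0.231] pointing down, gripper open.
Joint ranges: [-3.01, 3.01], [-1.01, 2.22], [0.06, 2.58], [-1.02, 4.17], [0.09, 2.62], [-3.14, 3.14]. Speed limits (rad/s): [2.57, 2.57, 3.14, 3.14, 3.14, 3.14].

INTERFACE

Orientations are given as a rotation vector (axis times angle).
In Python, from station import ctrl gives the robot as it stands.
- The arm moves only by the shell command python3 -m crank 'ROWS' [OPENING] [FORCE]. ROWS is text: rows parted by semicolons, each of 4 numbers parted by spaces: the shift along the world's x, y, z in units of 0.5 m (1.0 is 0.5 m), then the turn about the world's z in units of 90 degrees (1.0 is 90 degrees). In form: x y z turn; .... A call has exactly 5 rows; each row shifts and turns the commanded pose from where the row before left it; what a row does not reach is not made up. A row lasts 1/12 s, in which the tool goes at most 41.7 mm and 7.16 degrees, less where a joint would pass 70% of its speed; a pose out of reach is approached as far as the arm can. A call with a number of a shift or a turn outside -1 to 1 is refused whole. A call with a gripper value outside its range is refused whole. OPENING is the opening in per cent of the stroke, from 0 (shut) to 100 (fully open), set as the call begins (- or left out, the last holds). The fingers move at their own pace and stop on an object; FORCE is the grip in N (left out, the last holds). Time passes only in rows, so rows that do not move let the fingers close, or fill a call up. It gives the time, the measured TCP pose, the force, the opening and the grip force at its end, in the units of the state.
- ctrl.get_obs(): the state, without advancing time (a new reading comes with each control period).
- ctrl.get_image(name): name is "scene" or "top" or "wrist"; returns (picture, depth): 400x640x3 uint8, red, green, blue; 400x640 float32, m along the optical axis (not along the pixel's ray), 0 where there is no reading.
- ctrl.get_calibration(name): a dict with "fx", "fy", "cx", "cy" (pixels), "extrinsics" (4x4, takes a point from world to camera coordinates). Camera axes: x right, y down, z forward; pixel columns grow to the right and rows downward; lengths in m; the calibration is good to about 2 mm. A picture is of the moment at which its call begins: read the wrist's pose just before it. get_calibration takes no time and is no camera call; for the wrist camera it gives the pose at the moment of the call.
- ctrl.finish_job(): hands the job in; it is judged then, once.
The state is a dict: "t": time; "q": joint angles; "dq": joint speeds; "effort": joint torques, N m; "tool_pos": TCP position; "tool_rot": TCP orientation; "contact_force": force on the tool from outside, world axes, zero at the start; "wrist_torque": the same for the moment, N m; "opening": finger opening in m; "grip_force": force on a finger pad.
Only numpy, scipy, OpenCV 4.12 (cv2) and the standard library are available. Lean on these libraries where they do the work, as an engineer would, in place of code of your own. Each camera call takes 0.05 s, during which the arm holds its last target. There are 200 camera calls.

## Working session

There is one attempt and no reset: what is moved stays moved. The work goes in short steps, Python scripts to look and compute and a shell command to move; the robot and the scene stay as the last step left them, time stands still between calls to the robot, and variables do not carry over. Pictures are saved under pics/ and viewed, at most 10 in all, crops included, and the job is handed in when it is done.

```bash
mkdir -p pics; ls; cat > h.py <<'E'
import numpy as np, cv2
from station import ctrl
def snap(n,tag):
    c=ctrl.get_calibration(n); im,d=ctrl.get_image(n)
    cv2.imwrite(f'pics/{tag}.png',cv2.cvtColor(im,cv2.COLOR_RGB2BGR)); np.savez(f'pics/{tag}.npz',im=im,d=d,E=c['extrinsics'],k=[c[i] for i in('fx','fy','cx','cy')])
def load(tag):
    z=np.load(f'pics/{tag}.npz'); return z['im'],z['d'],z['E'],z['k']
def ray(tag,uv):
    _,_,E,k=load(tag); uv=np.atleast_2d(uv).astype(float)
    r=np.c_[(uv[:,0]-k[2])/k[0],(uv[:,1]-k[3])/k[1],np.ones(len(uv))]@E[:3,:3]
    return -E[:3,:3].T@E[:3,3],r
def plane(tag,uv,z):
    o,r=ray(tag,uv); return o+r*((z-o[2])/r[:,2])[:,None]
def cloud(tag):
    _,d,E,k=load(tag); v,u=np.mgrid[:d.shape[0],:d.shape[1]]
    P=np.stack([(u-k[2])/k[0]*d,(v-k[3])/k[1]*d,d],-1); P=(P-E[:3,3])@E[:3,:3]; P[d==0]=np.nan; return P
E
python3 - <<'E'
from h import *
s=ctrl.get_obs(); print({k:np.round(v,3) for k,v in s.items()})
for n in('top','scene'): snap(n,n+'0'); print(n,-load(n+'0')[2][:3,:3].T@load(n+'0')[2][:3,3], load(n+'0')[3])
E
```

```text
pics
{'t': np.float64(0.0), 'q': array([-1.365,  0.053,  1.614,  0.   ,  1.476, -0.119]), 'dq': array([-0.   ,  0.001,  0.001,  0.002,  0.002, -0.001]), 'effort': array([-0.0000e+00, -3.9367e+01, -3.7018e+01, -0.0000e+00,  7.0000e-03,
        0.0000e+00]), 'tool_pos': array([ 0.199, -0.592,  0.23 ]), 'tool_rot': array([-3.098, -0.508,  0.   ]), 'contact_force': array([ 0.43 , -0.292,  0.373]), 'wrist_torque': array([-0.015, -0.04 , -0.008]), 'grip_force': np.float64(0.0), 'opening': np.float64(0.085)}
top [0.37917591 0.14007411 1.4348249 ] [413.30451178 413.30451178 316.09241969 197.56914109]
scene [-0.5006254   1.08157675  1.3953705 ] [500.63003746 500.63003746 317.59992295 202.59168109]
```

View pics/top0.png

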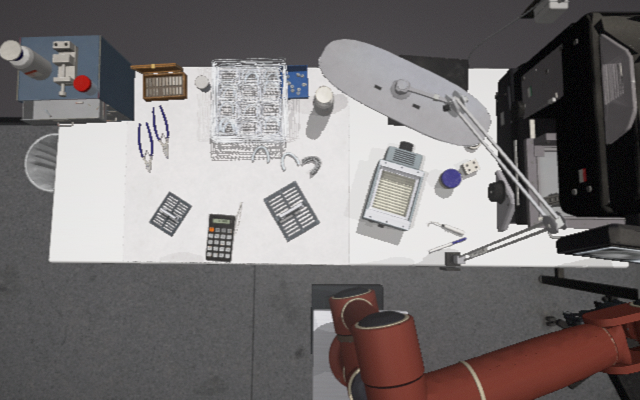

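View pics/scene0.png

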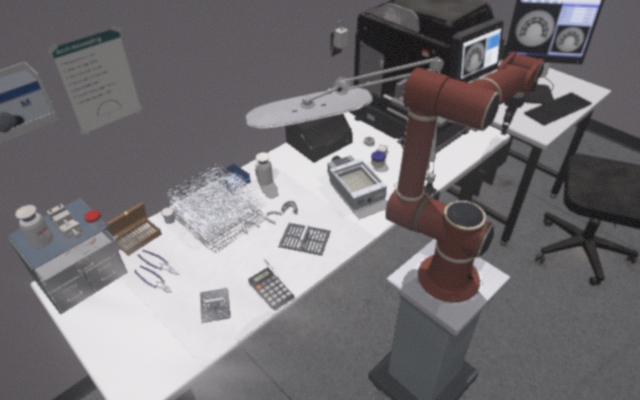

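The top view shows two slotted grilles, a larger one at (291,211) and a smaller one at (171,214). The dust box is at (393,190), with its housing up at (405,150). I'll measure both grilles and the box.

```bash
python3 - <<'E'
from h import *
P=cloud('top0'); im,d,E,k=load('top0'); g=im.max(2).astype(int)
for n,(u0,v0,u1,v1) in {'big':(258,175,325,248),'small':(143,185,198,242)}.items():
    m=np.zeros(g.shape,np.uint8); m[v0:v1,u0:u1]=(g[v0:v1,u0:u1]<130)
    m=cv2.morphologyEx(m,cv2.MORPH_CLOSE,np.ones((7,7)))
    c=max(cv2.findContours(m,0,2)[0],key=cv2.contourArea)[:,0]
    w=plane('top0',c,0.004)[:,:2]
    r=cv2.minAreaRect((w*1000).astype(np.float32)); print(n,r, 'z', np.nanpercentile(P[v0:v1,u0:u1,2][m[v0:v1,u0:u1]>0],[5,50,95,99]))
# box: heights
sub=P[130:240,350:440]; z=sub[...,2]
print('z map box rows'); 
for v in range(140,236,6): print(v,np.round(P[v,358:432:5,2]*1000).astype(int))
m=((P[...,2]>0.06)&(P[...,2]<0.085)).astype(np.uint8); m[:, :350]=0; m[:,435:]=0; m[:130]=0; m[245:]=0
c=max(cv2.findContours(m,0,2)[0],key=cv2.contourArea)
w=plane('top0',c[:,0],0.072)[:,:2]; print('rim',cv2.minAreaRect((w*1000).astype(np.float32)))
# lamp heights
for u,v in [(350,60),(400,88),(470,120),(500,155),(455,262)]: print((u,v),np.round(P[v,u],3))
a=cv2.imread('pics/top0.png')
cv2.imwrite('pics/crop1.png',np.hstack([cv2.resize(a[140:260,245:445],None,fx=4,fy=4,interpolation=cv2.INTER_CUBIC)]))
E
```

```text
big ((484.31866455078125, 238.69287109375), (169.69305419921875, 127.24324798583984), 31.280763626098633) z [-0.00193819  0.00502243  0.01434729  0.04428416]
small ((470.875732421875, 658.50732421875), (94.47477722167969, 124.79944610595703), 58.48591995239258) z [-0.00152871  0.00429265  0.01635335  0.03385809]
z map box rows
140 [ 0 -4  3  4  0  4  0  2 -4 -7 -5  3  6  1 -2]
146 [ 3  3  0  2  3 -1 -4 -2  1 58 52 39  3  1  0]
152 [                   2                    4                    1
                    6                   -3                    1
                   60                   64                   63
                   61                   66                   58
                    2 -9223372036854775808                   -1]
158 [                   3                   -2                   -2
                    5                   -2                    0
 -9223372036854775808                   61                   66
                   63                   63                   65
                   65                    2                    2]
164 [-1 -3 -5  4 58
[... 225 characters left out ...]
 73  1  0]
194 [ 2  6  3 59 35 28 33 28 32 29 27 58 74  0 -2]
200 [-8  3 69 58 24 27 35 30 38 28 28 63  1 -3  5]
206 [ 2  3 73 28 29 30 28 27 35 32 33 74 -3 -4  5]
212 [ 4  7 74 72 76 61 57 28 28 29 59 71 -4  2 -2]
218 [-5 28 79 74 75 75 72 74 74 64 62  4 -3 -1 -6]
224 [ 4  1 -3  5  0 54 75 75 75 69 72  1  1 -3  6]
230 [ 4  2 -2  1  3  0  4  3  1 29 74  3 -2  2  4]
rim ((562.9569702148438, -113.85040283203125), (155.78355407714844, 258.3728332519531), 73.66761779785156)
(350, 60) [0.899 0.056 0.295]
(400, 88) [ 0.8   -0.078  0.337]
(470, 120) [ 0.718 -0.275  0.315]
(500, 155) [ 0.68  -0.477  0.039]
(455, 262) [ 0.317 -0.305  0.066]<stdin>:12: RuntimeWarning: invalid value encountered in cast
```

View pics/crop1.png

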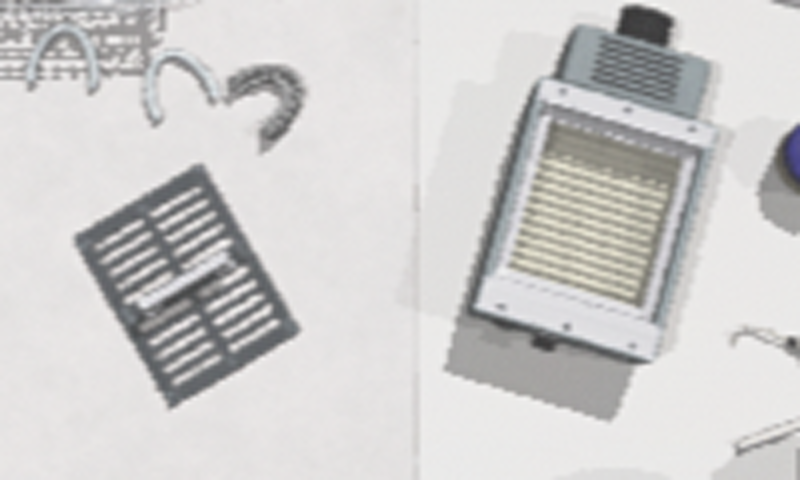

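The larger grille, at about (190,285) in the crop and (291,211) in the top view, measures 170×127 mm. That fits the stated 172×130. The one at (171,214) is only 125×94, so it's the look-alike. The handle is midway along it, the box is at the right of the crop, and its wide lip faces the robot at crop (560,325). Before moving, I'll check how high the lamp arm is along the path.

```bash
python3 - <<'E'
from h import *
P=cloud('top0')
m=(P[...,2]>0.1)&(P[...,0]<0.78)&(P[...,1]<0.35)&(P[...,0]>0.0)
pts=P[m]
# coarse map of max height, 5cm cells
print('rows x (0.75->0.05), cols y (0.3 -> -0.75)')
for x in np.arange(0.75,0.0,-0.05):
    print('%.2f'%x,[int(1000*np.nanmax(s)) if len(s:=pts[(abs(pts[:,0]-x)<.025)&(abs(pts[:,1]-y)<.025)][:,2])>2 else 0 for y in np.arange(0.3,-0.76,-0.05)])
# rim by brightness
c=ctrl.get_calibration('wrist'); E=c['extrinsics']; print('wristcam',-E[:3,:3].T@E[:3,3],E[2,:3],c['fx'])
E
```

```text
rows x (0.75->0.05), cols y (0.3 -> -0.75)
0.75 [0, 0, 0, 0, 0, 0, 298, 305, 311, 357, 395, 396, 317, 312, 0, 546, 616, 302, 200, 0, 0, 0]
0.70 [0, 0, 0, 0, 0, 0, 0, 298, 308, 313, 385, 422, 319, 313, 0, 548, 617, 282, 188, 0, 0, 0]
0.65 [0, 0, 0, 0, 0, 0, 0, 0, 0, 306, 313, 440, 444, 0, 0, 547, 616, 283, 198, 0, 0, 0]
0.60 [0, 0, 0, 0, 0, 0, 0, 0, 0, 0, 0, 0, 470, 0, 0, 548, 614, 205, 200, 0, 0, 0]
0.55 [0, 0, 0, 0, 0, 0, 0, 0, 0, 0, 0, 0, 488, 494, 0, 548, 612, 206, 199, 0, 0, 0]
0.50 [0, 0, 0, 0, 0, 0, 0, 0, 0, 0, 0, 0, 0, 519, 0, 547, 610, 285, 200, 0, 0, 0]
0.45 [0, 0, 0, 0, 0, 0, 0, 0, 0, 0, 0, 0, 0, 538, 538, 547, 601, 568, 454, 216, 218, 216]
0.40 [0, 0, 0, 0, 0, 0, 0, 0, 0, 0, 0, 0, 0, 538, 535, 619, 620, 541, 0, 0, 0, 0]
0.35 [0, 0, 0, 0, 0, 0, 0, 0, 0, 0, 0, 0, 221, 323, 0, 599, 603, 555, 495, 0, 0, 0]
0.30 [0, 0, 0, 0, 0, 0, 0, 0, 0, 0, 0, 0, 0, 0, 0, 0, 0, 0, 0, 0, 0, 0]
0.25 [0, 0, 0, 0, 687, 723, 725, 696, 0, 0, 0, 0, 0, 0, 0, 563, 562, 549, 407, 340, 0, 0]
0.20 [0, 0, 0, 0, 687, 723, 725, 708, 0, 0, 0, 608, 608, 601, 595, 580, 566, 515, 335, 286, 0, 0]
0.15 [0, 0, 0, 0, 317, 720, 725, 712, 681, 673, 662, 648, 634, 619, 601, 582, 566, 541, 473, 0, 0, 0]
0.10 [0, 0, 0, 0, 278, 714, 720, 712, 690, 678, 666, 649, 633, 614, 592, 557, 563, 0, 0, 0, 0, 0]
0.05 [0, 0, 0, 0, 0, 322, 0, 0, 0, 0, 0, 0, 0, 0, 0, 0, 0, 0, 0, 0, 0, 0]
wristcam [ 0.26812679 -0.56867682  0.37236897] [-0.27043124 -0.08970993 -0.9585505 ] 279.55530213808805
```

```bash
python3 -m crank '-0.02 0.06 0.02 0.079;-0.02 0.06 0.02 0.079;-0.02 0.06 0.02 0.079;-0.02 0.06 0.02 0.079;-0.02 0.06 0.02 0.079' 100
```

```text
t: 0.52
tool_pos: [0.149, -0.4406, 0.2808]
tool_rot: [-2.791, -1.438, -0.001]
contact_force: [0.2, 0.1, 0.1]
opening: 0.0855
grip_force: 0.0
```

```bash
python3 -m crank '-0.016 0.055 0.01 0.079;-0.016 0.055 0.01 0.079;-0.012 0.05 0.01 0.079;0.05 0.02 0 0.079;0.065 0.04 0 0.079'; python3 -m crank '0.065 0.04 0 0.079;0.06 0.045 0 0.079;0.055 0.055 0 0.079;0.055 0.06 0 0.079;0.05 0.06 0 0.03'
```

```text
t: 0.93
tool_pos: [0.1839, -0.3323, 0.2966]
tool_rot: [2.225, 2.215, -0.003]
contact_force: [0.7, 0.3, -0.4]
opening: 0.0856
grip_force: 0.0
t: 1.35
tool_pos: [0.3283, -0.2005, 0.2959]
tool_rot: [-1.544, -2.736, -0.0]
contact_force: [0.1, -0.7, -0.0]
opening: 0.0853
grip_force: 0.0
```

```bash
python3 -m crank '0.069 0.028 -0.02 0;0.069 0.028 -0.02 0;0.069 0.028 -0.02 0;0.069 0.028 -0.02 0;0.069 0.028 -0.02 0'; python3 -m crank '0 0 0 0;0 0 0 0;0 0 0 0;0 0 0 0;0 0 0 0'; python3 -c "
from h import *
snap('wrist','w1'); print(ctrl.get_obs()['tool_pos'])"
```

```text
t: 1.77
tool_pos: [0.5013, -0.1308, 0.2452]
tool_rot: [-1.549, -2.733, 0.0]
contact_force: [-0.6, -1.3, -0.3]
opening: 0.0854
grip_force: 0.0
t: 2.18
tool_pos: [0.4994, -0.133, 0.2474]
tool_rot: [1.552, 2.729, 0.0]
contact_force: [0.1, -0.2, 0.0]
opening: 0.0854
grip_force: 0.0
[ 0.49943782 -0.13303702  0.24737827]
```

View pics/w1.png

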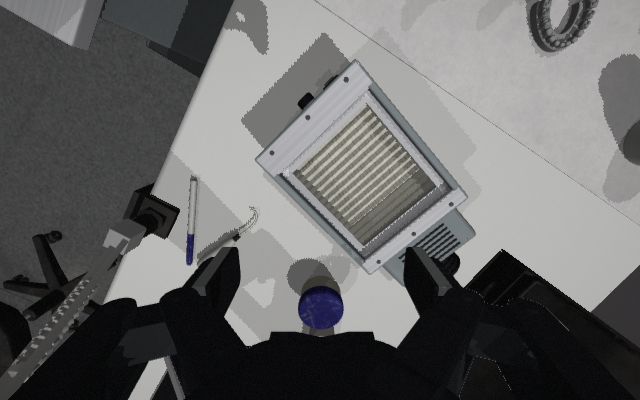

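The wrist view shows the whole box. Its wide lip runs from (355,60) to (258,160), and its narrow lip from (467,195) to (373,273). I'll enlarge it to pick the corners.

```bash
python3 - <<'E'
from h import *
a=cv2.imread('pics/w1.png')
c=cv2.resize(a[50:280,245:475],None,fx=2.6,fy=2.6,interpolation=cv2.INTER_CUBIC)
for i in range(0,230,20):
    cv2.putText(c,str(245+i),(int(i*2.6),10),0,.35,(0,0,255)); cv2.putText(c,str(50+i),(0,int(i*2.6)+4),0,.35,(0,0,255))
cv2.imwrite('pics/w1c.png',c)
P=cloud('w1')
for u,v in [(340,85),(275,155),(310,118),(455,200),(415,235),(380,262),(440,230),(350,150)]: print((u,v),np.round(np.nanmedian(P[v-2:v+3,u-2:u+3].reshape(-1,3),0),4))
E
```

```text
(340, 85) [ 0.4633 -0.0336  0.0717]
(275, 155) [ 0.4391 -0.1338  0.0718]
(310, 118) [ 0.4529 -0.0788  0.0719]
(455, 200) [ 0.6476 -0.0716  0.0721]
(415, 235) [ 0.6336 -0.1324  0.0725]
(380, 262) [ 0.6171 -0.1854  0.0723]
(440, 230) [ 0.6623 -0.1127  0.0619]
(350, 150) [ 0.515  -0.0877  0.0299]
```

View pics/w1c.png

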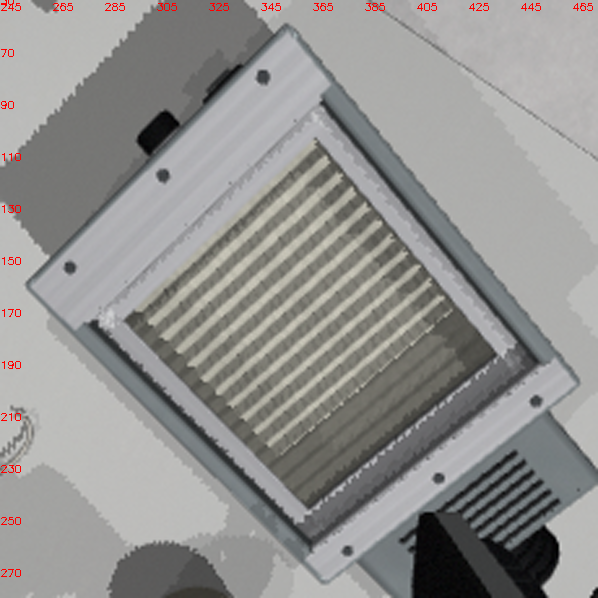

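```bash
cat > box.py <<'E'
from h import *
def boxfit(tag,box):
    P=cloud(tag); z=P[...,2]; m=((z>0.0695)&(z<0.0755)).astype(np.uint8)
    u0,v0,u1,v1=box; mm=np.zeros_like(m); mm[v0:v1,u0:u1]=m[v0:v1,u0:u1]
    mm=cv2.morphologyEx(mm,cv2.MORPH_OPEN,np.ones((3,3)))
    p=P[mm>0]; r=cv2.minAreaRect((p[:,:2]*1000).astype(np.float32)); return p,r
E
python3 - <<'E'
from box import *
p,r=boxfit('w1',(250,55,470,277)); print(r,len(p),np.median(p[:,2]))
a=np.deg2rad(-16.3)
for a in np.deg2rad(np.arange(-19,-13,.5)):
    R=np.array([[np.cos(a),-np.sin(a)],[np.sin(a),np.cos(a)]]); q=p[:,:2]@R
    mid=np.median(q[:,0]); print(np.rad2deg(a).round(1),np.round([q[:,0].min(),q[:,0].max(),np.ptp(q[:,0]),np.ptp(q[:,1])],4))
a=np.deg2rad(-16.5)
# lip edges per y-strip, in box-ish frame
R=np.array([[np.cos(a),-np.sin(a)],[np.sin(a),np.cos(a)]]); q=p[:,:2]@R; cy=(q[:,1].min()+q[:,1].max())/2; cx=(q[:,0].min()+q[:,0].max())/2
for y in np.arange(-.06,.061,.02):
    s=np.sort(q[abs(q[:,1]-cy-y)<.004][:,0])-cx; g=np.diff(s).argmax(); print(y.round(2),np.round([s[0],s[g],s[g+1],s[-1]],4))
E
```

```text
((540.3281860351562, -105.92220306396484), (154.7145538330078, 205.73988342285156), 73.904296875) 8037 0.07183649489276735
-19.0 [0.4389 0.6512 0.2123 0.1635]
-18.5 [0.4402 0.6512 0.2111 0.1619]
-18.0 [0.4414 0.6512 0.2099 0.1602]
-17.5 [0.4425 0.6512 0.2086 0.1586]
-17.0 [0.4437 0.6511 0.2074 0.1571]
-16.5 [0.4448 0.6512 0.2064 0.1556]
-16.0 [0.4456 0.6514 0.2058 0.1548]
-15.5 [0.4454 0.6519 0.2065 0.1561]
-15.0 [0.4451 0.6528 0.2077 0.1577]
-14.5 [0.4448 0.6537 0.2089 0.1594]
-14.0 [0.4444 0.6545 0.2101 0.161 ]
-13.5 [0.444  0.6553 0.2113 0.1626]
-0.06 [-0.1023 -0.0707  0.0813  0.1026]
-0.04 [-0.1024 -0.0712  0.081   0.1022]
-0.02 [-0.1026 -0.071   0.0807  0.1029]
0.0 [-0.1027 -0.0715  0.0808  0.1019]
0.02 [-0.1029 -0.0712  0.0806  0.1026]
0.04 [-0.103  -0.0718  0.0805  0.1022]
0.06 [-0.1031 -0.0715  0.0803  0.1021]
```

```bash
python3 -m crank '0.002 0.066 -0.01 0;0.002 0.066 -0.01 0;0.002 0.066 -0.01 0;0.002 0.066 -0.01 0;0.002 0.066 -0.01 0'; python3 -m crank '0.002 0.066 -0.01 0;0.002 0.066 -0.01 0;0.002 0.066 -0.01 0;0.002 0.066 -0.01 0;0.002 0.066 -0.01 0';python3 -m crank '0 0 0 0;0 0 0 0;0 0 0 0;0 0 0 0;0 0 0 0' - 20; python3 - <<'E'
from h import *
snap('wrist','w2'); P=cloud('w2'); im=load('w2')[0]; print(ctrl.get_obs()['tool_pos'])
z=P[...,2]; X,Y=P[...,0],P[...,1]
near=(abs(X-.484)<.13)&(abs(Y-.239)<.13)
g=im.max(2); print(np.nanmedian(z[near&(g>170)]))
m=(near&(z>0.028)&(z<0.05)).astype(np.uint8)
p=P[m>0]; print('bar',len(p),cv2.minAreaRect((p[:,:2]*1000).astype(np.float32)),np.median(p[:,2]),np.median(p,0))
m=(near&(z>0.0025)&(z<0.008)).astype(np.uint8); m=cv2.morphologyEx(cv2.morphologyEx(m,cv2.MORPH_OPEN,np.ones((3,3))),cv2.MORPH_CLOSE,np.ones((9,9)))
c=max(cv2.findContours(m,0,2)[0],key=cv2.contourArea)[:,0]
print('plate',cv2.minAreaRect((plane('w2',c,0.004)[:,:2]*1000).astype(np.float32)))
E
```

```text
t: 2.65
tool_pos: [0.5046, 0.0334, 0.2221]
tool_rot: [1.552, 2.729, 0.001]
contact_force: [0.2, 0.7, 0.7]
opening: 0.0854
grip_force: 0.0
t: 3.07
tool_pos: [0.5099, 0.1986, 0.1971]
tool_rot: [1.551, 2.73, 0.002]
contact_force: [0.4, -0.4, -0.2]
opening: 0.0851
grip_force: 0.0
t: 3.48
tool_pos: [0.5103, 0.1965, 0.1969]
tool_rot: [1.553, 2.73, 0.001]
contact_force: [0.9, -0.3, 0.1]
opening: 0.0854
grip_force: 0.0
[0.5102705  0.19656248 0.1967925 ]
0.000856819105503503
bar 760 ((486.9167175292969, 238.28541564941406), (9.444429397583008, 82.62320709228516), 31.087026596069336) 0.040973171602333006 [0.48539915 0.24166404 0.04097317]
plate ((487.22613525390625, 238.32479858398438), (171.715087890625, 130.4833984375), 31.025304794311523)
```

View pics/w2.png

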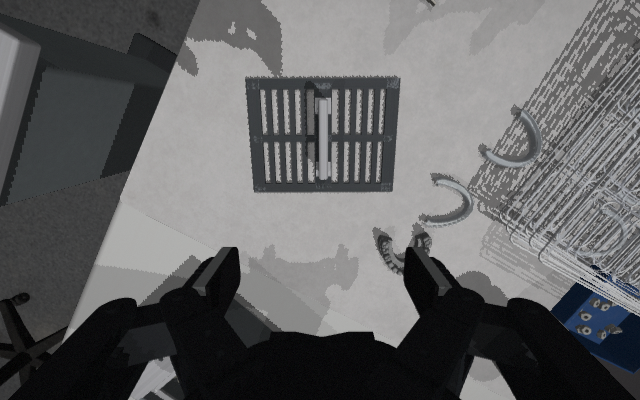

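The wrist view shows the grille at (322,135) with its bar at (323,138). It measures 171.7×130.5 mm, centred at (0.487, 0.238) and turned 31.0°, with the bar top at 41 mm. The arch model and aligners at (400,250) and (445,200) are clear of the grasp.

```bash
python3 -m crank '-0.0094 0.0168 -0.05 0.003;-0.0094 0.0168 -0.05 0;-0.0094 0.0168 -0.05 0;-0.0094 0.0168 -0.05 0;-0.0094 0.0166 -0.05 0' 50 20; python3 -m crank '0 0 -0.04 0;0 0 -0.02 0;0 0 0 0;0 0 0 0;0 0 0 0'
```

```text
t: 3.95
tool_pos: [0.4866, 0.2392, 0.0706]
tool_rot: [1.546, 2.734, 0.001]
contact_force: [-0.1, 0.0, -0.5]
opening: 0.0426
grip_force: 0.0
t: 4.37
tool_pos: [0.488, 0.2396, 0.0431]
tool_rot: [1.544, 2.733, 0.003]
contact_force: [0.3, -0.7, 0.1]
opening: 0.0424
grip_force: 0.0
```

```bash
python3 -m crank '-0.001 -0.001 -0.02 0;-0.001 -0.001 -0.02 0;0 0 -0.015 0;0 0 -0.004 0;0 0 0 0'; python3 -m crank '0 0 0 0;0 0 0 0;0 0 0 0;0 0 0 0;0 0 0 0' 0 40;python3 -m crank '0 0 0 0;0 0 0 0;0 0 0 0;0 0 0 0;0 0 0 0'
```

```text
t: 4.78
tool_pos: [0.4844, 0.2382, 0.0104]
tool_rot: [-1.543, -2.734, 0.003]
contact_force: [-0.7, 0.3, 0.8]
opening: 0.0425
grip_force: 0.0
t: 5.2
tool_pos: [0.4859, 0.2388, 0.0124]
tool_rot: [1.544, 2.735, 0.001]
contact_force: [0.6, 0.2, 1.2]
opening: 0.0091
grip_force: 40.2
t: 5.62
tool_pos: [0.4859, 0.2388, 0.0123]
tool_rot: [1.544, 2.735, 0.001]
contact_force: [0.2, 0.0, 4.8]
opening: 0.0092
grip_force: 40.5
```

```bash
python3 -m crank '0 0 0.02 0;0 0 0.05 0;0 0 0.06 0;0 0 0.07 0;0 0 0.07 0'; python3 -m crank '0.015 -0.07 0 -0.0524;0.015 -0.07 0 -0.0524;0.015 -0.07 0 -0.0524;0.015 -0.07 0 -0.0524;0.015 -0.07 0 -0.0524'; python3 -m crank '0.015 -0.07 0 -0.0524;0.015 -0.07 0 -0.0524;0.015 -0.07 0 -0.0524;0.015 -0.07 0 -0.0524;0.015 -0.07 0 -0.0524'; python3 -m crank '0 0 0 0;0 0 0 0;0 0 0 0;0 0 0 0;0 0 0 0'
```

```text
t: 6.03
tool_pos: [0.4836, 0.2379, 0.1466]
tool_rot: [-1.543, -2.733, 0.005]
contact_force: [1.0, -0.0, -2.2]
opening: 0.0092
grip_force: 39.7
t: 6.45
tool_pos: [0.5218, 0.0621, 0.1461]
tool_rot: [-2.074, -2.358, 0.002]
contact_force: [0.7, 0.1, -2.8]
opening: 0.0094
grip_force: 39.7
t: 6.87
tool_pos: [0.5593, -0.1129, 0.1459]
tool_rot: [-2.512, -1.883, 0.002]
contact_force: [0.3, -0.7, -2.6]
opening: 0.0092
grip_force: 39.7
t: 7.28
tool_pos: [0.5599, -0.11, 0.1464]
tool_rot: [-2.507, -1.892, 0.001]
contact_force: [0.5, 0.4, -2.9]
opening: 0.0092
grip_force: 39.7
```

```bash
cat > look.py <<'E'
from box import *
import sys
a=np.deg2rad(-16.1); O=np.array([.5451,-.1073]); R=np.array([[np.cos(a),-np.sin(a)],[np.sin(a),np.cos(a)]])
def look(tag,zb=None):
    snap('wrist',tag); s=ctrl.get_obs(); P=cloud(tag); p=P.reshape(-1,3).copy(); q=np.c_[(p[:,:2]-O)@R,p[:,2]]; return s,P,q.reshape(P.shape)
E
python3 - <<'E'
from look import *
s,P,q=look('w3'); print(s['tool_pos'],s['tool_rot'],'tcp box frame',(s['tool_pos'][:2]-O)@R)
X,Y,Z=q[...,0],q[...,1],q[...,2]
# plate: expected top z ~0.146-.012+.004
m=(abs(X)<.13)&(abs(Y)<.1)
h=np.histogram(Z[m],np.arange(0,.2,.004)); print([(round(b,3),n) for n,b in zip(*h) if n>150])
E
```

```text
[ 0.56010593 -0.11012657  0.1465855 ] [-2.50734472e+00 -1.89191418e+00  4.39317337e-04] tcp box frame [0.01520124 0.00144566]
[(np.float64(0.0), np.int64(1895)), (np.float64(0.024), np.int64(1361)), (np.float64(0.028), np.int64(4063)), (np.float64(0.032), np.int64(223)), (np.float64(0.056), np.int64(3269)), (np.float64(0.06), np.int64(1225)), (np.float64(0.068), np.int64(4420)), (np.float64(0.072), np.int64(2035)), (np.float64(0.132), np.int64(593)), (np.float64(0.136), np.int64(27109)), (np.float64(0.14), np.int64(2845)), (np.float64(0.152), np.int64(158)), (np.float64(0.156), np.int64(171)), (np.float64(0.16), np.int64(219)), (np.float64(0.164), np.int64(239)), (np.float64(0.168), np.int64(272)), (np.float64(0.172), np.int64(3055)), (np.float64(0.176), np.int64(353)), (np.float64(0.18), np.int64(525)), (np.float64(0.184), np.int64(208)), (np.float64(0.188), np.int64(622)), (np.float64(0.192), np.int64(1054))]
```

View pics/w3.png

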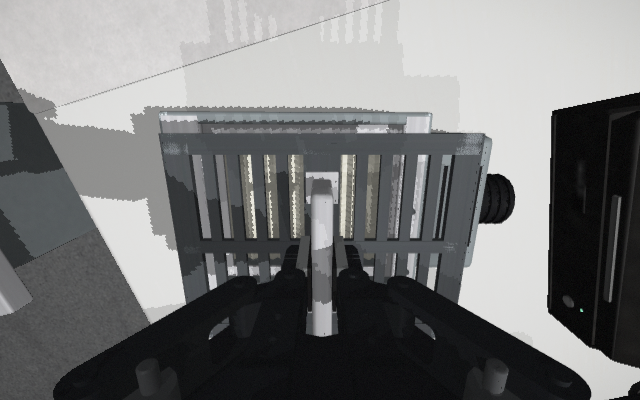

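The wrist view shows the grille held level over the box. The plate spans from (160,135) to (490,135), and the box rim shows behind it at row 115. Next I'll get the plate's pose in the box frame.

```bash
cat >> look.py <<'E'
def plate(q,z0,w=.006):
    X,Y,Z=q[...,0],q[...,1],q[...,2]
    m=(abs(Z-z0)<w)&(abs(X)<.14)&(abs(Y)<.09); p=q[m]
    c,*_=np.linalg.lstsq(np.c_[p[:,:2],np.ones(len(p))],p[:,2],rcond=None)
    print('slope x,y deg',np.rad2deg(c[:2]).round(2),'z at origin',c[2].round(4))
    L=[]
    for y in np.arange(0,.066,.01):
        s=p[abs(p[:,1]-y)<.004][:,0]
        if len(s): L.append((y.round(2),*np.round([s.min(),s.max()],4)))
    print('x ends by y',*L); print('y max by x',[(x.round(2),p[abs(p[:,0]-x)<.004][:,1].max().round(4)) for x in np.arange(-.06,.09,.02)])
E
python3 - <<'E'
from look import *
P=cloud('w3'); p=P.reshape(-1,3); q=np.c_[(p[:,:2]-O)@R,p[:,2]].reshape(P.shape)
plate(q,.138)
m=(q[...,2]>.0690)&(q[...,2]<.076)&(abs(q[...,0])<.13)&(abs(q[...,1])<.1); s=q[m]; print('rim ymax by x',[(x.round(2),s[abs(s[:,0]-x)<.005][:,1].max().round(4)) for x in (-.1,-.09,-.08,.08,.09)],s[:,0].min(),s[:,0].max())
E
```

```text
slope x,y deg [-0.03  0.1 ] z at origin 0.139
x ends by y (np.float64(0.0), np.float64(-0.0713), np.float64(0.1005)) (np.float64(0.01), np.float64(-0.0709), np.float64(0.1008)) (np.float64(0.02), np.float64(-0.0708), np.float64(0.1006)) (np.float64(0.03), np.float64(-0.0708), np.float64(0.1004)) (np.float64(0.04), np.float64(-0.0714), np.float64(0.1005)) (np.float64(0.05), np.float64(-0.071), np.float64(0.1006)) (np.float64(0.06), np.float64(-0.071), np.float64(0.1012))
y max by x [(np.float64(-0.06), np.float64(0.0654)), (np.float64(-0.04), np.float64(0.0655)), (np.float64(-0.02), np.float64(0.0656)), (np.float64(0.0), np.float64(0.0657)), (np.float64(0.02), np.float64(0.0657)), (np.float64(0.04), np.float64(0.0658)), (np.float64(0.06), np.float64(0.0658)), (np.float64(0.08), np.float64(0.0659))]Traceback (most recent call last):
  File "<stdin>", line 4, in <module>
AttributeError: 'float' object has no attribute 'round'
```

```bash
python3 -m crank '0 0 -0.03 0;0 0 -0.03 0;0 0 -0.03 0;0 0 -0.022 0;0 0 -0.008 0' 0 20; python3 -m crank '0 0 0 0;0 0 0 0;0 0 -0.001 0;0 0 -0.001 0;0 0 0 0'
```

```text
t: 7.75
tool_pos: [0.559, -0.1102, 0.0845]
tool_rot: [-2.506, -1.889, 0.003]
contact_force: [-0.3, -0.3, -2.4]
opening: 0.0096
grip_force: 39.7
t: 8.17
tool_pos: [0.561, -0.1116, 0.0867]
tool_rot: [2.509, 1.889, 0.001]
contact_force: [0.9, -0.7, -2.8]
opening: 0.0096
grip_force: 39.7
```

```bash
python3 -m crank '0 0 -0.001 0;0 0 -0.001 0;0 0 -0.001 0;0 0 -0.001 0;0 0 0 0' 1 20; python3 -m crank '0 0 -0.001 0;0 0 -0.001 0;0 0 -0.001 0;0 0 -0.001 0;0 0 0 0' 1 20
```

```text
t: 8.58
tool_pos: [0.5603, -0.1114, 0.0836]
tool_rot: [-2.509, -1.89, 0.0]
contact_force: [0.7, 0.0, -3.5]
opening: 0.0097
grip_force: 39.7
t: 9.0
tool_pos: [0.5607, -0.1115, 0.0826]
tool_rot: [2.509, 1.89, 0.0]
contact_force: [-3.7, 1.4, 3.2]
opening: 0.0092
grip_force: 40.7
```

```bash
python3 -m crank '0 0 0.002 0;0 0 0.002 0;0 0 0.002 0;0 0 0 0;0 0 0 0' 7 20; python3 -m crank '0 0 0 0;0 0 0 0;0 0 0 0;0 0 0 0;0 0 0 0' 9 20
```

```text
t: 9.42
tool_pos: [0.5602, -0.1113, 0.0844]
tool_rot: [-2.509, -1.89, 0.0]
contact_force: [-0.3, -0.1, -2.6]
opening: 0.0096
grip_force: 39.7
t: 9.83
tool_pos: [0.5604, -0.1114, 0.0848]
tool_rot: [-2.51, -1.89, -0.0]
contact_force: [-0.3, 0.8, -2.8]
opening: 0.0095
grip_force: 39.7
```

Lowering the force doesn't ease a grip that's already closed. I'll rest the grille level across both lips, regrip it at 20 N, and come back.

```bash
python3 -m crank '0 0 0.006 0;-0.009 0.0027 0 0;-0.010 0.0028 0 0;-0.010 0.0028 0 0;-0.009 0.0027 0 0'; python3 -m crank '0 0 -0.003 0;0 0 -0.002 0;0 0 -0.002 0;0 0 -0.001 0;0 0 0 0'; python3 -m crank '0 0 -0.001 0;0 0 -0.0005 0;0 0 0 0;0 0 0 0;0 0 0 0'
```

```text
t: 10.25
tool_pos: [0.5406, -0.1056, 0.0876]
tool_rot: [-2.509, -1.89, 0.0]
contact_force: [-0.1, 0.1, -2.4]
opening: 0.0093
grip_force: 39.8
t: 10.67
tool_pos: [0.5415, -0.1059, 0.0836]
tool_rot: [-2.51, -1.89, 0.0]
contact_force: [0.7, 0.1, -2.1]
opening: 0.0093
grip_force: 39.7
t: 11.08
tool_pos: [0.5416, -0.106, 0.0832]
tool_rot: [2.509, 1.89, 0.0]
contact_force: [0.2, -0.2, -2.4]
opening: 0.0092
grip_force: 39.8
```

```bash
python3 -m crank '0 0 -0.001 0;0 0 0 0;0 0 0 0;0 0 0 0;0 0 0 0'; python3 -m crank '0 0 0 0;0 0 0 0;0 0 0 0;0 0 0 0;0 0 0 0' 20 20; python3 -m crank '0 0 0 0;0 0 0 0;0 0 0 0;0 0 0 0;0 0 0 0' 0 20
```

```text
t: 11.5
tool_pos: [0.5416, -0.1059, 0.0831]
tool_rot: [2.509, 1.89, 0.0]
contact_force: [-3.2, 1.0, 3.6]
opening: 0.0097
grip_force: 40.7
t: 11.92
tool_pos: [0.5414, -0.1059, 0.0824]
tool_rot: [-2.51, -1.89, 0.0]
contact_force: [-0.4, -0.5, 0.3]
opening: 0.0171
grip_force: 0.0
t: 12.33
tool_pos: [0.5415, -0.1059, 0.0825]
tool_rot: [2.51, 1.89, 0.0]
contact_force: [1.2, 0.3, -0.6]
opening: 0.0095
grip_force: 25.0
```

```bash
python3 -m crank '0 0 0.004 0;0 0 0.004 0;0.012 -0.0035 0 0;0.013 -0.0037 0 0;0.012 -0.0035 0 0'; python3 -m crank '0 0 -0.002 0;0 0 -0.002 0;0 0 -0.001 0;0 0 -0.001 0;0 0 0 0'; python3 -m crank '0 0 -0.001 0;0 0 -0.001 0;0 0 -0.001 0;0 0 0 0;0 0 0 0'
```

```text
t: 12.75
tool_pos: [0.5606, -0.1115, 0.0865]
tool_rot: [2.51, 1.89, 0.0]
contact_force: [-1.2, 0.7, -2.3]
opening: 0.0092
grip_force: 24.8
t: 13.17
tool_pos: [0.5596, -0.1111, 0.0832]
tool_rot: [-2.509, -1.889, 0.001]
contact_force: [-0.3, 0.5, -2.4]
opening: 0.0095
grip_force: 24.8
t: 13.58
tool_pos: [0.5601, -0.1113, 0.0823]
tool_rot: [2.509, 1.89, 0.0]
contact_force: [-1.1, 0.4, 0.1]
opening: 0.0098
grip_force: 25.0
```

```bash
python3 -m crank '0 0 -0.0005 0;0 0 -0.0005 0;0 0 -0.0005 0;0 0 -0.0005 0;0 0 0 0'; python3 -m crank '0 0 -0.0005 0;0 0 -0.0005 0;0 0 -0.0005 0;0 0 -0.0005 0;0 0 0 0'
```

```text
t: 14.0
tool_pos: [0.5602, -0.1113, 0.0817]
tool_rot: [2.509, 1.89, 0.0]
contact_force: [-4.1, 1.5, 5.1]
opening: 0.0099
grip_force: 26.3
t: 14.42
tool_pos: [0.5602, -0.1113, 0.0811]
tool_rot: [2.509, 1.89, 0.0]
contact_force: [-4.3, 1.3, 8.1]
opening: 0.0094
grip_force: 29.5
```

```bash
python3 -m crank '0 0 0 0;0 0 0 0;0 0 0 0;0 0 0 0;0 0 0 0' 11.5; python3 -m crank '0 0 0 0;0 0 0 0;0 0 0 0;0 0 0 0;0 0 0 0' 12
```

```text
t: 14.83
tool_pos: [0.5601, -0.1113, 0.0804]
tool_rot: [2.509, 1.89, 0.0]
contact_force: [-4.4, 0.4, 5.2]
opening: 0.0099
grip_force: 20.0
t: 15.25
tool_pos: [0.56, -0.1113, 0.0798]
tool_rot: [2.51, 1.89, 0.0]
contact_force: [-0.8, 0.7, 0.4]
opening: 0.0105
grip_force: 8.8
```

The bar tilts in step with the finger opening, and the lip carries the weight. I'll keep tilting it in small steps.

```bash
python3 -m crank '0 0 -0.001 0;0 0 -0.001 0;0 0 -0.001 0;0 0 0 0;0 0 0 0' 12.5; python3 -m crank '0 0 -0.001 0;0 0 -0.001 0;0 0 -0.001 0;0 0 0 0;0 0 0 0' 13
```

```text
t: 15.67
tool_pos: [0.5598, -0.1112, 0.0785]
tool_rot: [-2.509, -1.89, 0.0]
contact_force: [-2.0, 0.3, 0.2]
opening: 0.0108
grip_force: 6.8
t: 16.08
tool_pos: [0.5599, -0.1113, 0.0772]
tool_rot: [-2.51, -1.89, 0.0]
contact_force: [-3.2, 1.1, 2.0]
opening: 0.0113
grip_force: 6.2
```

```bash
cat >> look.py <<'E'
def tilt(q):
    X,Y,Z=q[...,0],q[...,1],q[...,2]
    # short-edge strips of plate seen on camera side, between posts and y edge
    for x0 in np.arange(-.1,.11,.01):
        m=(abs(X-x0)<.004)&(Y>.045)&(Y<.064)&(Z>.057)&(Z<.1); 
        if m.sum()>5: print(round(float(x0),3),m.sum(),np.percentile(Z[m],[50,95]).round(4))
E
python3 - <<'E'
from look import *
s,P,q=look('w4'); print((s['tool_pos'][:2]-O)@R,s['tool_pos'][2],s['opening']); tilt(q)
E
```

```text
[0.01536845 0.00033972] 0.07720385991184918 0.010990752759258862
-0.1 546 [0.072  0.0732]
-0.09 546 [0.0719 0.073 ]
-0.08 1015 [0.0709 0.0727]
-0.07 352 [0.0593 0.0631]
-0.06 476 [0.0636 0.0645]
-0.05 362 [0.0644 0.0655]
-0.04 418 [0.0652 0.0663]
-0.03 484 [0.0661 0.0673]
-0.02 403 [0.0671 0.0682]
-0.01 362 [0.068  0.0691]
-0.0 399 [0.0689 0.0701]
0.01 490 [0.07  0.071]
0.02 542 [0.0708 0.0719]
0.03 362 [0.0716 0.0726]
0.04 522 [0.0724 0.0736]
0.05 490 [0.0734 0.0745]
0.06 403 [0.0743 0.0755]
0.07 433 [0.0752 0.0763]
0.08 630 [0.0759 0.0771]
0.09 681 [0.077  0.0783]
0.1 509 [0.0779 0.0788]
```

```bash
python3 -m crank '-0.0038 0.0011 0 0;-0.0038 0.0011 0 0;-0.0038 0.0011 0 0;-0.0038 0.0011 0 0;-0.0038 0.0011 0 0'; python3 -m crank '-0.0038 0.0011 0 0;-0.0038 0.0011 0 0;-0.0038 0.0011 0 0;-0.0038 0.0011 0 0;0 0 0 0'
```

```text
t: 16.55
tool_pos: [0.5501, -0.1084, 0.0768]
tool_rot: [-2.51, -1.89, 0.0]
contact_force: [-0.1, -0.4, -1.5]
opening: 0.0113
grip_force: 3.8
t: 16.97
tool_pos: [0.5422, -0.1061, 0.0768]
tool_rot: [-2.509, -1.889, 0.001]
contact_force: [-1.0, -0.4, -2.3]
opening: 0.0114
grip_force: 2.1
```

```bash
python3 - <<'E'
from look import *
s,P,q=look('w5'); print((s['tool_pos'][:2]-O)@R,s['tool_pos'][2],s['opening'],s['contact_force']); tilt(q)
X,Y,Z=[q[...,i] for i in range(3)]
for y in (.02,.05,.06):
    m=(abs(Y-y)<.004)&(X>.05)&(Z>.074)&(Z<.08); print(y,X[m].max(), 'ymax',Y[(abs(X-.06)<.004)&(Z>.072)&(Z<.08)].max(),Y[(abs(X+.06)<.004)&(Z>.062)&(Z<.07)].max())
E
```

```text
[-0.00290394  0.00036709] 0.07684667908478182 0.01117370142566582 [ 0.02170365  0.54423179 -1.25593227]
-0.1 563 [0.0721 0.0731]
-0.09 545 [0.072  0.0729]
-0.08 785 [0.0715 0.0728]
-0.07 496 [0.0644 0.0656]
-0.06 450 [0.0654 0.0666]
-0.05 478 [0.0662 0.0672]
-0.04 383 [0.067  0.0681]
-0.03 352 [0.0677 0.0688]
-0.02 435 [0.0685 0.0696]
-0.01 455 [0.0694 0.0705]
-0.0 535 [0.0702 0.0712]
0.01 391 [0.0708 0.0721]
0.02 515 [0.0715 0.0727]
0.03 450 [0.0723 0.0734]
0.04 381 [0.0731 0.0742]
0.05 436 [0.0738 0.0749]
0.06 561 [0.0745 0.0757]
0.07 608 [0.0753 0.0765]
0.08 589 [0.0762 0.0772]
0.09 526 [0.0722 0.0733]
0.1 75 [0.0709 0.0718]
0.02 0.08432684161208376 ymax 0.07614259221840478 0.07751466266363788
0.05 0.08478217372812667 ymax 0.07614259221840478 0.07751466266363788
0.06 0.08594120542798814 ymax 0.07614259221840478 0.07751466266363788
```

```bash
python3 -m crank '-0.0038 0.0011 0 0;-0.0038 0.0011 0 0;0 0 0 0;0 0 0 0;0 0 0 0'; python3 -m crank '0 0 0 0;0 0 0 0;0 0 0 0;0 0 0 0;0 0 0 0' 12.4 20;python3 -m crank '0 0 0 0;0 0 0 0;0 0 0 0;0 0 0 0;0 0 0 0' 11.8 20
```

```text
t: 17.43
tool_pos: [0.539, -0.1052, 0.077]
tool_rot: [-2.51, -1.89, 0.0]
contact_force: [-0.7, 0.3, -2.2]
opening: 0.0109
grip_force: 1.6
t: 17.85
tool_pos: [0.5391, -0.1052, 0.0772]
tool_rot: [2.51, 1.89, 0.0]
contact_force: [-1.6, 0.2, -0.9]
opening: 0.0111
grip_force: 8.2
t: 18.27
tool_pos: [0.5391, -0.1052, 0.0772]
tool_rot: [2.509, 1.89, 0.0]
contact_force: [-1.0, 0.8, 0.2]
opening: 0.0103
grip_force: 17.4
```

```bash
python3 -m crank '0 0 0.0005 0;0 0 0.0005 0;0 0 0.0005 0;0 0 0 0;0 0 0 0' 11.4 20; python3 -m crank '0 0 0.0005 0;0 0 0.0005 0;0 0 0 0;0 0 0 0;0 0 0 0'
```

```text
t: 18.68
tool_pos: [0.5393, -0.1053, 0.0779]
tool_rot: [2.509, 1.889, 0.001]
contact_force: [-0.7, -0.1, -0.7]
opening: 0.0104
grip_force: 19.9
t: 19.1
tool_pos: [0.5392, -0.1053, 0.0784]
tool_rot: [2.509, 1.889, 0.001]
contact_force: [0.6, -0.1, -1.1]
opening: 0.0103
grip_force: 20.1
```

```bash
python3 - <<'E'
from look import *
s,P,q=look('w6'); print((s['tool_pos'][:2]-O)@R,s['tool_pos'][2],s['opening'],s['contact_force'],s['grip_force'])
X,Y,Z=[q[...,i] for i in range(3)]
m=(abs(X)<.06)&(Y>.045)&(Y<.064)&(Z>.062)&(Z<.09); print('slope,z0',np.polyfit(X[m],Z[m],1))
m=(abs(Y-.05)<.008)&(X>.05)&(Z>.0745)&(Z<.082); print('+x end',X[m].max())
E
```

```text
[-0.00619978  0.00030069] 0.07837844659711202 0.010286737780079202 [ 1.82744069 -0.61553599  0.19908387] 20.169313768856227
slope,z0 [0.05788801 0.07137999]
+x end 0.0857635664748751
```

```bash
python3 -m crank '0 0 0.0005 0;0 0 0.0005 0;0 0 0.0005 0;0 0 0 0;0 0 0 0'; python3 -m crank '0 0 0.0005 0;0 0 0.0005 0;0 0 0 0;0 0 0 0;0 0 0 0'
```

```text
t: 19.57
tool_pos: [0.5387, -0.1051, 0.0787]
tool_rot: [-2.509, -1.889, 0.001]
contact_force: [0.9, 0.2, -3.0]
opening: 0.0098
grip_force: 19.1
t: 19.98
tool_pos: [0.5385, -0.105, 0.0789]
tool_rot: [-2.509, -1.889, 0.001]
contact_force: [-0.6, -0.4, -6.2]
opening: 0.0105
grip_force: 20.3
```

```bash
python3 -m crank '-0.0019 0.00055 -0.0002 0;-0.0019 0.00055 -0.0002 0;-0.0019 0.00055 -0.0001 0;-0.0019 0.00055 -0.0001 0;0 0 0 0'; python3 - <<'E'
from look import *
s,P,q=look('w7'); print((s['tool_pos'][:2]-O)@R,s['tool_pos'][2],s['opening'],s['contact_force'],s['grip_force'])
X,Y,Z=[q[...,i] for i in range(3)]
m=(abs(X)<.06)&(Y>.045)&(Y<.064)&(Z>.062)&(Z<.09); print('slope,z0',np.polyfit(X[m],Z[m],1))
for y in (.01,.02,.03,.04,.05): m=(abs(Y-y)<.004)&(X>.05)&(Z>.0745)&(Z<.082); print('+x end',X[m].max())
E
```

```text
t: 20.4
tool_pos: [0.5351, -0.104, 0.0792]
tool_rot: [2.51, 1.89, 0.0]
contact_force: [1.8, -0.5, -4.6]
opening: 0.0101
grip_force: 22.6
[-0.01051725  0.00035789] 0.0791981991862829 0.010026877602025301 [ 1.05482029 -0.09154114 -5.06695649] 22.552731279283762
slope,z0 [0.06451747 0.07249324]
+x end 0.07698797355805581
+x end 0.07711480079787045
+x end 0.0769654777880511
+x end 0.07721188887912009
+x end 0.07705800526455879
```

The +x edge is at 77 mm and about 1.6 mm above the narrow lip. The −x edge is about 19 mm under the wide lip, with roughly 3 mm to go. From here I'll feel for the bottom of the slot.

```bash
python3 -m crank '-0.001 0.0003 0 0;-0.001 0.0003 0 0;-0.001 0.0003 0 0;-0.001 0.0003 0 0;0 0 0 0'; python3 -m crank '-0.001 0.0003 0 0;0 0 0 0;0 0 0 0;0 0 0 0;0 0 0 0'
```

```text
t: 20.87
tool_pos: [0.5332, -0.1035, 0.0792]
tool_rot: [-2.51, -1.89, 0.0]
contact_force: [2.1, -0.2, -6.1]
opening: 0.01
grip_force: 23.3
t: 21.28
tool_pos: [0.5327, -0.1033, 0.0792]
tool_rot: [-2.51, -1.89, 0.0]
contact_force: [2.0, -0.2, -6.2]
opening: 0.01
grip_force: 23.5
```

```bash
python3 -m crank '-0.001 0.0003 0 0;0 0 0 0;0 0 0 0;0 0 0 0;0 0 0 0'; python3 -m crank '-0.0005 0.00015 0 0;0 0 0 0;0 0 0 0;0 0 0 0;0 0 0 0'
```

```text
t: 21.7
tool_pos: [0.5322, -0.1032, 0.0793]
tool_rot: [2.51, 1.89, -0.0]
contact_force: [2.2, -1.2, -5.9]
opening: 0.0105
grip_force: 23.8
t: 22.12
tool_pos: [0.532, -0.1031, 0.0792]
tool_rot: [2.51, 1.89, 0.0]
contact_force: [2.0, -0.5, -6.1]
opening: 0.0098
grip_force: 24.0
```

```bash
python3 -m crank '-0.001 0.0003 0 0;0 0 0 0;0 0 0 0;0 0 0 0;0 0 0 0'; python3 -m crank '-0.0005 0.00015 0 0;0 0 0 0;0 0 0 0;0 0 0 0;0 0 0 0'
```

```text
t: 22.53
tool_pos: [0.5315, -0.103, 0.0792]
tool_rot: [-2.51, -1.89, 0.0]
contact_force: [1.7, -0.3, -6.4]
opening: 0.0101
grip_force: 24.2
t: 22.95
tool_pos: [0.5314, -0.103, 0.0793]
tool_rot: [2.509, 1.89, 0.0]
contact_force: [2.2, -1.4, -5.9]
opening: 0.0104
grip_force: 24.6
```

```bash
python3 -m crank '-0.001 0.0003 0 0;0 0 0 0;0 0 0 0;0 0 0 0;0 0 0 0'; python3 - <<'E'
from look import *
s,P,q=look('w8'); print((s['tool_pos'][:2]-O)@R,s['tool_pos'][2],s['opening'],s['contact_force'],s['grip_force'])
X,Y,Z=[q[...,i] for i in range(3)]
m=(abs(X)<.06)&(Y>.045)&(Y<.064)&(Z>.062)&(Z<.09); print('slope,z0',np.polyfit(X[m],Z[m],1))
for y in (.01,.02,.03,.04,.05):
    m=(abs(Y-y)<.004)&(X>.05)&(Z>.0745)&(Z<.082); n=(abs(Y-y)<.004)&(Z>.069)&(Z<.0735)&(X>.074); print('+x end',X[m].max(),'lip',X[n].min())
E
```

```text
t: 23.37
tool_pos: [0.5312, -0.103, 0.0796]
tool_rot: [2.509, 1.889, 0.001]
contact_force: [3.3, -3.1, -5.9]
opening: 0.0101
grip_force: 25.7
[-0.01458748  0.00027727] 0.07956811076978867 0.010035015215077391 [ 5.15208815 -1.91003301 -6.24018522] 25.74464409146458
slope,z0 [0.07235426 0.0731855 ]
+x end 0.07271550755754284 lip 0.07666704069839454
+x end 0.07271202415100908 lip 0.07616857373197577
+x end 0.07320441398650089 lip 0.07628906355451955
+x end 0.07314101146221239 lip 0.07645124055522719
+x end 0.07303416001169336 lip 0.07571189765630788
```

The edge met the bottom of the slot at about 3.5 N. The other edge is at x = 73.0 mm and the narrow lip at 76.2 mm, so it clears. Now I'll lower it, shifting the hand slightly towards +x as the tilt comes out.

```bash
python3 -m crank '0.0006 -0.00017 -0.0015 0;0.0006 -0.00017 -0.0015 0;0.0005 -0.00014 -0.0015 0;0.0004 -0.0001 -0.0015 0;0 0 0 0' 0 20; python3 -m crank '0.0005 -0.00014 -0.0015 0;0.0004 -0.0001 -0.0015 0;0.0004 -0.0001 -0.0015 0;0 0 0 0;0 0 0 0'
```

```text
t: 23.83
tool_pos: [0.5322, -0.1033, 0.0767]
tool_rot: [2.509, 1.889, 0.001]
contact_force: [4.1, -2.1, -2.0]
opening: 0.0099
grip_force: 19.6
t: 24.25
tool_pos: [0.5329, -0.1035, 0.0745]
tool_rot: [2.509, 1.889, 0.001]
contact_force: [5.1, -2.6, -2.7]
opening: 0.0096
grip_force: 19.7
```

```bash
cat > st.py <<'E'
from look import *
import sys
s,P,q=look(sys.argv[1]); f=s['contact_force']; print((s['tool_pos'][:2]-O)@R,s['tool_pos'][2],s['opening'],f,'fx box',f[:2]@R,s['grip_force'])
X,Y,Z=[q[...,i] for i in range(3)]
m=(abs(X)<.06)&(Y>.045)&(Y<.062)&(Z>.061)&(Z<.09); c=np.polyfit(X[m],Z[m],1); print('slope,z0',c)
for y in (.01,.02,.03,.04,.05):
    r=abs(Z-np.polyval(c,X)); m=(abs(Y-y)<.004)&(X>.05)&(r<.002)&(X<.1); n=(abs(Y-y)<.004)&(Z>.070)&(Z<.0735)&(X>.074); print('+x end',X[m].max().round(4),'lip',X[n].min().round(4),end='; ')
E
python3 st.py w9
```

```text
[-0.01275844  0.00031096] 0.07446227575605428 0.00953442612651418 [ 5.49579665 -3.64463894 -2.15873521] fx box [ 6.29095864 -1.97762818] 19.728892743587494
slope,z0 [0.01453837 0.0675473 ]
+x end 0.0972 lip 0.0751; +x end 0.0979 lip 0.0751; +x end 0.0974 lip 0.0751; +x end 0.0975 lip 0.0751; +x end 0.0978 lip 0.075;
```

```bash
python3 -m crank '0.0012 -0.0003 -0.0010 0;0.0006 -0.00017 -0.0015 0;0.0003 -0.0001 -0.0015 0;0 0 -0.0010 0;0 0 0 0'; python3 st.py w10
```

```text
t: 24.72
tool_pos: [0.5333, -0.1033, 0.0712]
tool_rot: [-2.509, -1.889, 0.0]
contact_force: [2.7, -1.4, -1.3]
opening: 0.0097
grip_force: 19.7
[-0.01247368  0.00060795] 0.07126183840031289 0.009499826158014509 [ 2.48804783 -0.2551996  -1.31212165] fx box [2.46123508 0.44478167] 19.746004343032837
slope,z0 [0.00567315 0.06432602]
+x end 0.0739 lip 0.075; +x end 0.0734 lip 0.0749; +x end 0.0735 lip 0.0751; +x end 0.0735 lip 0.0748; +x end 0.0736 lip 0.075;
```

```bash
python3 -m crank '0.0003 -0.0001 -0.0006 0;0 0 -0.0006 0;0 0 -0.0004 0;0 0 0 0;0 0 0 0'; python3 -m crank '0 0 -0.0005 0;0 0 0 0;0 0 0 0;0 0 0 0;0 0 0 0'
```

```text
t: 25.18
tool_pos: [0.5333, -0.1034, 0.0704]
tool_rot: [-2.509, -1.889, 0.001]
contact_force: [0.6, -0.6, -2.2]
opening: 0.0096
grip_force: 19.6
t: 25.6
tool_pos: [0.5333, -0.1034, 0.0703]
tool_rot: [-2.509, -1.889, 0.001]
contact_force: [1.3, 1.1, -1.5]
opening: 0.0096
grip_force: 19.7
```

```bash
python3 -m crank '0 0 0 0;0 0 0 0;0 0 0 0;0 0 0 0;0 0 0 0' 13 20; python3 st.py w11
```

```text
t: 26.02
tool_pos: [0.5337, -0.1036, 0.0705]
tool_rot: [2.51, 1.89, -0.0]
contact_force: [-0.5, 0.2, 0.4]
opening: 0.011
grip_force: 0.0
[-0.01202978  0.00036676] 0.0705245562629075 0.01119012993092415 [ 0.65748323  0.52990555 -0.40901327] fx box [0.48474561 0.69145194] 0.0
slope,z0 [0.00026757 0.06303337]
+x end 0.0733 lip 0.0751; +x end 0.0736 lip 0.0753; +x end 0.0804 lip 0.0753; +x end 0.0787 lip 0.0751; +x end 0.0739 lip 0.0752;
```

The grille lies flat, with a slope of about 0 and its underside at ledge height. Now I'll draw it gently towards the narrow lip.

```bash
python3 -m crank '0.0019 -0.00055 0 0;0.0019 -0.00055 0 0;0.0019 -0.00055 0 0;0.0019 -0.00055 0 0;0 0 0 0'; python3 -m crank '0.001 -0.0003 0 0;0.001 -0.0003 0 0;0 0 0 0;0 0 0 0;0 0 0 0';  python3 -m crank '0.001 -0.0003 0 0;0.001 -0.0003 0 0;0 0 0 0;0 0 0 0;0 0 0 0'
```

```text
t: 26.48
tool_pos: [0.5376, -0.1047, 0.0704]
tool_rot: [-2.51, -1.89, -0.0]
contact_force: [-0.6, 0.1, 1.4]
opening: 0.0112
grip_force: 0.7
t: 26.9
tool_pos: [0.5385, -0.105, 0.0704]
tool_rot: [2.51, 1.89, 0.0]
contact_force: [-1.4, 1.0, 0.3]
opening: 0.0115
grip_force: 0.6
t: 27.32
tool_pos: [0.5395, -0.1053, 0.0704]
tool_rot: [2.509, 1.89, 0.0]
contact_force: [-0.7, 0.4, -0.3]
opening: 0.0109
grip_force: 0.5
```

```bash
python3 -m crank '0.001 -0.0003 0 0;0 0 0 0;0.0005 -0.00015 0 0;0 0 0 0;0 0 0 0'; python3 -m crank '0.001 -0.0003 0 0;0 0 0 0;0.0005 -0.00015 0 0;0 0 0 0;0 0 0 0'
```

```text
t: 27.73
tool_pos: [0.5402, -0.1055, 0.0704]
tool_rot: [2.51, 1.89, -0.0]
contact_force: [-1.3, -0.3, -0.4]
opening: 0.0112
grip_force: 0.6
t: 28.15
tool_pos: [0.541, -0.1057, 0.0704]
tool_rot: [2.51, 1.89, 0.0]
contact_force: [-0.9, 0.2, 0.2]
opening: 0.0115
grip_force: 0.5
```

```bash
python3 -m crank '0.001 -0.0003 0 0;0 0 0 0;0.0005 -0.00015 0 0;0 0 0 0;0 0 0 0'; python3 -m crank '0.001 -0.0003 0 0;0 0 0 0;0.0005 -0.00015 0 0;0 0 0 0;0 0 0 0'
```

```text
t: 28.57
tool_pos: [0.5417, -0.1059, 0.0704]
tool_rot: [2.51, 1.89, 0.0]
contact_force: [-0.4, 0.5, -1.0]
opening: 0.0112
grip_force: 0.5
t: 28.98
tool_pos: [0.5425, -0.1062, 0.0705]
tool_rot: [2.51, 1.89, 0.0]
contact_force: [-0.4, -0.0, -1.1]
opening: 0.0112
grip_force: 0.5
```

```bash
python3 -m crank '0.001 -0.0003 0 0;0 0 0 0;0.0005 -0.00015 0 0;0 0 0 0;0 0 0 0'; python3 -m crank '0.001 -0.0003 0 0;0 0 0 0;0.0005 -0.00015 0 0;0 0 0 0;0 0 0 0'
```

```text
t: 29.4
tool_pos: [0.5432, -0.1064, 0.0704]
tool_rot: [2.51, 1.89, 0.0]
contact_force: [-1.1, 1.0, -0.2]
opening: 0.0112
grip_force: 0.5
t: 29.82
tool_pos: [0.5438, -0.1066, 0.0705]
tool_rot: [-2.509, -1.89, 0.0]
contact_force: [-2.3, 0.2, 1.2]
opening: 0.011
grip_force: 1.1
```

```bash
python3 -m crank '0.0005 -0.00015 0 0;0 0 0 0;0 0 0 0;0 0 0 0;0 0 0 0'; python3 -m crank '0.0003 -0.0001 0 0;0 0 0 0;0 0 0 0;0 0 0 0;0 0 0 0'
```

```text
t: 30.23
tool_pos: [0.5439, -0.1066, 0.0705]
tool_rot: [-2.509, -1.889, 0.001]
contact_force: [-4.6, 1.8, 3.4]
opening: 0.0111
grip_force: 2.5
t: 30.65
tool_pos: [0.5439, -0.1066, 0.0705]
tool_rot: [-2.509, -1.889, 0.001]
contact_force: [-4.7, 0.5, 3.8]
opening: 0.011
grip_force: 2.9
```

The end stop is felt at about 5 N, with no further advance. I'll let go.

```bash
python3 -m crank '0 0 0 0;0 0 0 0;0 0 0 0;0 0 0 0;0 0 0 0' 40 20; python3 -m crank '0 0 0.03 0;0 0 0.05 0;0 0 0.05 0;0 0 0.05 0;0 0 0.05 0'; python3 st.py w12
```

```text
t: 31.07
tool_pos: [0.5447, -0.1069, 0.0706]
tool_rot: [2.509, 1.889, 0.001]
contact_force: [0.2, -0.6, 0.2]
opening: 0.0342
grip_force: 0.0
t: 31.48
tool_pos: [0.5443, -0.1067, 0.1866]
tool_rot: [2.509, 1.89, 0.0]
contact_force: [-0.3, 0.3, -0.7]
opening: 0.034
grip_force: 0.0
[0.00229043 0.00026246] 0.19309206050816544 0.03401378077576488 [ 1.00715829 -0.3731709   4.28577396] fx box [ 1.07114245 -0.07923507] 0.0
slope,z0 [-0.00031594  0.06305139]
+x end 0.0774 lip 0.0756; +x end 0.0777 lip 0.0756; +x end 0.0776 lip 0.0757; +x end 0.0779 lip 0.0754; +x end 0.0775 lip 0.0757;
```

View pics/w12.png

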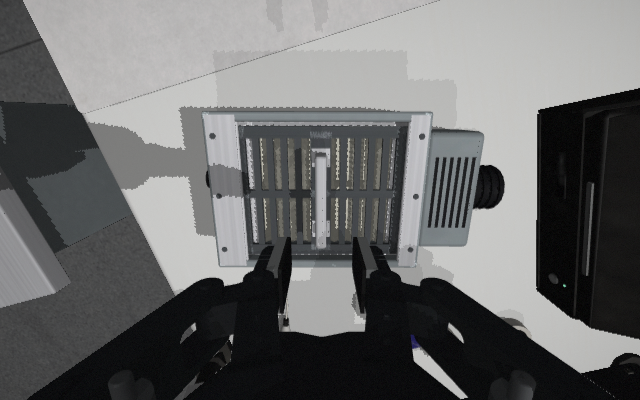

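The grille lies flat under both lips, with its handle at (320,200) and the hand clear above. As a last check I'll read the handle's position and how level the plate is, then hand in.

```bash
python3 -m crank '0 0 0.02 0;0 0 0 0;0 0 0 0;0 0 0 0;0 0 0 0'; python3 - <<'E'
from look import *
s,P,q=look('w13'); X,Y,Z=[q[...,i] for i in range(3)]
m=(Z>.096)&(Z<.104)&(abs(X)<.03)&(abs(Y)<.045); b=q[m]; r=cv2.minAreaRect((b[:,:2]*1000).astype(np.float32)); print('bar',r,len(b))
print('edges',r[0][0]-86,r[0][0]+86, s['contact_force'])
m=(Z>.06)&(Z<.0665)&(abs(X)<.07)&(abs(Y)<.06); p=q[m]; print(np.linalg.lstsq(np.c_[p[:,:2],np.ones(len(p))],p[:,2],rcond=None)[0])
E
```

```text
t: 31.95
tool_pos: [0.5435, -0.1064, 0.1936]
tool_rot: [-2.508, -1.888, 0.003]
contact_force: [0.3, 0.2, -0.7]
opening: 0.0344
grip_force: 0.0
bar ((-2.0555191040039062, 0.0443115234375), (9.749361991882324, 82.90204620361328), 0.4038459360599518) 1004
edges -88.0555191040039 83.9444808959961 [-0.57071513 -0.20920926  0.0103001 ]
[0.00017683 0.00135308 0.062902  ]
```

```bash
python3 -c "
from station import ctrl
print(ctrl.finish_job())"
```

```text
the job is handed in; nothing more can be done
None
```

The grille is back in the dust box: it lies flat on the ledges under both lips, its edge was drawn to the end stop (about 5 N felt, near x = +84 mm), and the job was handed in at about 32 s with the hand clear.

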